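# Store the glass filter in the push-to-open drawer

## Task

Press the round push latch on top of the small steel cabinet so that its hidden drawer springs out, then lay the square glass filter flat on the drawer's floor without dropping it, and push the drawer shut until it latches and stays closed. Leave everything else where it lies.

Things in the scene. Friction and masses are not known exactly. Their poses are not given: they have to be found in the camera images.
- cabinet: Grey steel cabinet fixed to the shelf, 170 (x) x 180 (y) x 85 (z) mm; origin at the centre of its underside, z up. Its drawer front is on its own -x side, which roughly faces the robot; the drawer slides out along the cabinet's own -x.
- drawer (a joint): Drawer travel, m: 0 latched shut, 0.115 fully out, -0.004 at the rear stop. A spring pushes it out (3.5 N shut, 1.2 N fully out); it opens only when the latch is pressed, by itself, in about 1 s. To shut it, push to the rear stop and let go: up to 5 N on the way, 8 to 10 N over the catch in the last 20 mm (the latch plate dips and clicks back up), then it stays near 0.
- drawer_front (a point): Centre of the outer face of the drawer's front panel (moves with the drawer), 41 mm above the shelf. The panel is 172 mm wide, 66 mm high (from 8 to 74 mm above the shelf) and 8 mm thick; same axes as the cabinet.
- drawer_bed (a point): Point on the drawer's inner floor (moves with it), 18 mm above the shelf; axes as the cabinet. With the drawer fully out it is 62 mm before the cabinet's front, mid-way in the part open from above. The inner space runs 70 mm to either side of it, 57 mm to the front panel, 74 mm to the rear wall (the rear part stays under the cabinet's top). Walls 30 mm above the floor, front panel 56 mm.
- latch_top (a point): Centre of the top of the round steel push latch, a plate 28 mm across on the cabinet's top, 55 mm behind the cabinet's front face; it stands 10 mm above the cabinet's top (95 mm above the shelf). It is pressed straight down.
- latch (a joint): How far the latch plate is pressed, m: 0 up, 0.008 fully down. The drawer is released at about 0.005 (3 N); fully down takes 4 to 5 N. It springs back up.
- filter_center (a point): Centre of the violet glass filter: a square glass in an aluminium bezel, 60 x 60 mm and 12 mm thick in all, about 90 g, lying flat, so this point is 6 mm above what it lies on. x and y run along its sides, z is its thickness. Gripped across two opposite sides. It may lie in any of four places to the left or right of the cabinet.
- clamp: Bystander: black iron pipe clamp lying flat, about 80 x 100 x 30 mm, loose; origin at its underside.
- tape: Bystander: black roll of tape, 90 mm across, 25 mm high, loose; origin at the centre of its underside.
- tin: Bystander: round metal tin, 64 mm across, 55 mm high, loose; origin at the centre of its underside.
- knob: Bystander: chrome shutter knob, 26 mm across, 33 mm high, standing loose on the cabinet's top towards its rear; origin at the centre of its underside.
- gel_frame: Bystander: square aluminium gel frame, 159 mm, 4 mm thick, lying flat on the right; origin at the centre of its underside.
Mind the look-alikes: they are no part of the job. What is meant by the part that bears filter_center is not black or yellow, and is the larger of those in its own colour.

How it is judged (in metres and radians):
On the way, in this order (a step that is already met when the one before it is completed fails the run):
1. the latch is pressed and the drawer has sprung out (value of joint drawer above 0.1 m), for 0.2 s.
2. the filter lies flat on the floor of the open drawer, let go (value of joint drawer above 0.06 m and z of filter_center in the frame of drawer_bed between 0.001 and 0.012 m and y of filter_center in the frame of drawer_bed between -0.05 and 0.05 m and x of filter_center in the frame of drawer_bed between -0.05 and 0.06 m and angle between the z axis of filter_center and the z axis of drawer_bed, either way round below 0.1 rad and contact force between the fingers and filter below 0.1 N), for 0.2 s.
At the end, for the whole second after the job is handed in: The drawer is shut and held by its catch (within 5 mm of closed, latch plate back up), with the filter lying flat (within 6 degrees) and at rest on the drawer's floor (value of joint drawer below 0.005 m and value of joint latch below 0.003 m and z of filter_center in the frame of drawer_bed between 0.001 and 0.012 m and y of filter_center in the frame of drawer_bed between -0.05 and 0.05 m and x of filter_center in the frame of drawer_bed between -0.05 and 0.06 m and angle between the z axis of filter_center and the z axis of drawer_bed, either way round below 0.1 rad and linear speed of filter below 0.02 m/s); the robot touches nothing.
It fails at once if the filter is dropped (falls freely from more than about 25 mm) or thrown (linear speed of filter above 0.7 m/s and contact force between the fingers and filter below 0.1 N).
It fails at once if a bystander is moved more than 30 mm (distance of any of clamp, tape, tin, knob, gel_frame from where it was at the start of the episode above 0.03 m).
It also fails if it takes over 72 s, if anything falls off the work surface, if the arm or the gripper's body presses on something with over 40 N, if the wrist force passes 120 N, or if a joint passes its speed limit or range.

## Robot

A 6-joint arm with a two-finger parallel gripper is mounted at the origin on the work surface. World frame = base frame: x ahead of the robot, y to its left, z up, the work surface at z = 0. Lengths are in m, angles in degrees, forces in N, time in s.
With the tool pointing down it reaches from about 0.3 to 0.75 m from the base axis. Payload 8.5 kg.
Tool frame: the origin (TCP) lies on the mounting face of the last link; the fingertips stand 173 mm ahead of it and the grasp point (between the pads) lies 155 mm ahead of it (env.tips_ahead is the distance from the TCP to the fingertips, in m); z points along the fingers, x is the direction in which the jaws open and shut, and the axes are right-handed (so a half turn about z gives the same grasp; the last joint's range is limited). The gripper opens to 85 mm and grips with 20 to 120 N. Pads are 22 mm wide; open, the fingers measure 114 mm over their backs; the gripper's body (76 mm by 85 mm) begins 54 mm behind the grasp point. The pads swing forward as they close: fully open they stand 13 mm farther back than shut.
Start: joints at [54.815, 21.807, 74.336, -0, 83.858, -12.336], TCP at [0.214, 0.507, 0.405] pointing down, gripper open.
Joint ranges: [-178.18, 178.18], [-50.72, 133.34], [12.68, 142.11], [-81.47, 261.47], [9.98, 163.14], [-165.26, 165.26]. Speed limits (degrees/s): [136.94, 136.94, 180, 180, 180, 180].

## Interface

Orientations are given as a 3x3 rotation matrix whose columns are the frame's x, y, z axes.
In Python, from rig import env gives the robot as it stands. The module is installed in compiled form; this text tells all that it offers.
- The arm moves only by the tool step_arm, never from a script. Its argument "increments" is a list of rows, each an object of numbers: "x", "y", "z": the shift along the tool's x, y, z in cm; "wx", "wy", "wz": the turn, a rotation vector about the tool's x, y, z in rad; "gripper": the finger opening in cm, from 0 to 8.54. A call has 1 to 20 rows; each row shifts and turns the commanded pose from where the row before left it, along the tool's axes as they then stand; what a row does not reach is not made up. A row lasts 1/10 s, in which the tool goes at most 50 mm and 8.59 degrees, less where a joint would pass 70% of its speed; a pose out of reach is approached as far as the arm can. A call with a gripper value outside its range is refused whole. The fingers move at their own pace and stop on an object; "newtons" is the grip in N (left out, the last holds). Time passes only in rows, so rows that do not move let the fingers close. It gives the time, the measured TCP pose, the force and the opening at its end, in the units of the state.
- env.observe(): the state, without advancing time (a new reading comes with each control period).
- env.get_image(name): name is "side" or "top" or "wrist"; returns a dict with "color" (400x640x3 uint8, blue, green, red), "camera_matrix" (3x3 intrinsics, pixels), "rvec" (rotation vector, rad) and "tvec" (3), from world to camera coordinates, as OpenCV has them. Camera axes: x right, y down, z forward; pixel columns grow to the right and rows downward; lengths in m; the calibration is good to about 2 mm. The wrist camera is an equidistant fisheye: a pixel r from the principal point sees the ray r / f radians off the axis. A picture is of the moment at which its call begins. There is no depth.
- env.close_job(): hands the job in, once; it reports no verdict.
The state is a dict: "time_s": time; "q": joint angles; "qvel": joint speeds; "joint_efforts": joint torques, N m; "position": TCP position; "tool_rot": TCP orientation; "ft_force": force on the tool from outside, world axes, zero at the start; "wrist_torque": the same for the moment, N m; "grip_width": finger opening in m.
Only numpy, scipy, OpenCV 4.12 (cv2) and the standard library are available. Lean on these libraries where they do the work, as an engineer would, in place of code of your own. Each camera call takes 0.05 s, during which the arm holds its last target. There are 200 camera calls.

## Working session

There is one attempt and no reset: what is moved stays moved. The work goes in short steps, Python scripts to look and compute and a tool call to move; the robot and the scene stay as the last step left them, time stands still between calls to the robot, and variables do not carry over. Pictures are saved under pics/ and viewed, about 8 in all and at most 12, crops included, and the job is handed in when it is done.

Besides the shell and the picture viewer there is one more tool, called after ">>>" in YAML: its name, and indented under it one key for each argument. step_arm: Moves the arm, as the interface text tells. Its arguments: {"type":"object","properties":{"increments":{"type":"array"},"newtons":{"type":"number"}},"required":["increments"]}

```bash
mkdir -p pics
cat > h.py <<'E'
import numpy as np, cv2
from rig import env
def snap(n,f):
    im=env.get_image(n); cv2.imwrite('pics/'+f+'.png',im['color'])
    np.savez('pics/'+f+'.npz',K=im['camera_matrix'],r=im['rvec'],t=im['tvec']); return im
def ray(f,u,v,fish=False):
    d=np.load('pics/'+f+'.npz');R=cv2.Rodrigues(d['r'])[0];K=d['K']
    a=(u-K[0,2])/K[0,0];b=(v-K[1,2])/K[1,1]
    if fish:
        th=np.hypot(a,b);s=np.sin(th)/max(th,1e-9);c=np.array([a*s,b*s,np.cos(th)])
    else: c=np.array([a,b,1.])
    return -R.T@d['t'].ravel(), R.T@c
def at(f,u,v,z,fish=False):
    o,d=ray(f,u,v,fish);return o+d*(z-o[2])/d[2]
E
python3 - <<'E'
from h import *
snap('top','top0');snap('side','side0');print(env.observe()); print(env.tips_ahead)
a=cv2.imread('pics/top0.png')
E
```

```text
{'time_s': 0.1, 'q': array([ 5.48156291e+01,  2.18402067e+01,  7.43797468e+01, -1.28650755e-03,
        8.38575672e+01, -1.23361057e+01]), 'qvel': array([ 0.08190475,  0.03679722, -0.13968844, -0.01199414,  0.01605831,
        0.07309603]), 'joint_efforts': array([ 4.77841299e-03, -4.49213147e+01, -2.31656563e+01, -1.10895785e-04,
        3.67005690e-03,  1.65073527e-05]), 'position': array([0.21355036, 0.50681798, 0.40414843]), 'tool_rot': array([[ 3.88289281e-01,  9.21537224e-01, -7.61360111e-04],
       [ 9.21536583e-01, -3.88289936e-01, -1.11866643e-03],
       [-1.32652123e-03, -2.67255011e-04, -9.99999084e-01]]), 'ft_force': array([-0.04883196, -0.14620459,  0.12980528]), 'wrist_torque': array([-0.01531157,  0.02258154, -0.05909293]), 'grip_width': 0.08558279138359567}
0.1734
```

View pics/top0.png

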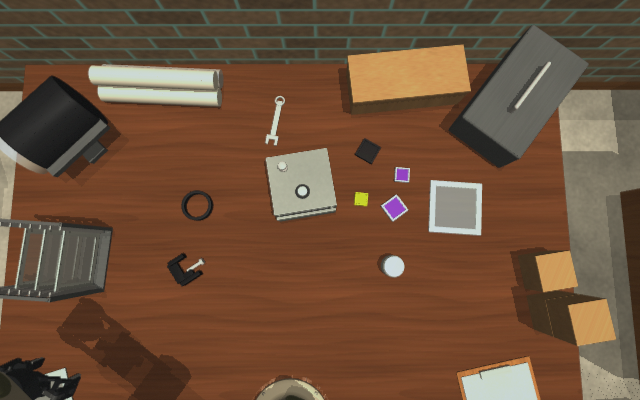

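View pics/side0.png

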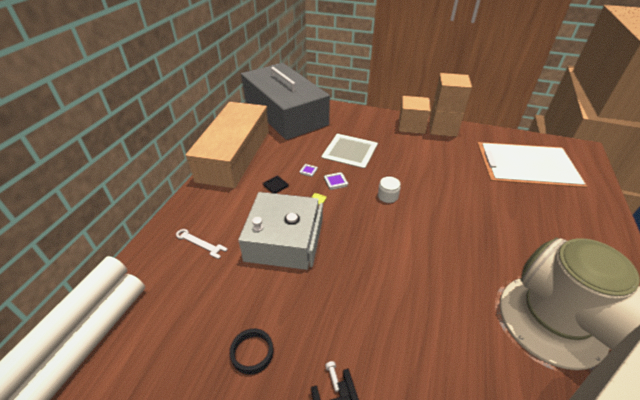

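The top picture shows the latch at about (302,191), the knob at (282,166), the large violet filter at (395,208) and the small violet look-alike at (402,175). The cabinet is slightly rotated. I'll enlarge this part.

Run:
```python
from h import *
a=cv2.imread('pics/top0.png')[140:240,260:420]
cv2.imwrite('pics/c0.png',cv2.resize(a,None,fx=5,fy=5,interpolation=cv2.INTER_CUBIC))
for u,v,z in [(302.5,191,.095),(395,208,.012),(402,175,.012),(266,157,.085),(328,149,.085),(336.5,208,.085),(275,217,.085)]: print(u,v,at('top0',u,v,z).round(4))
```

```text
302.5 191 [ 0.645  -0.0413  0.095 ]
395 208 [ 0.6037 -0.3175  0.012 ]
402 175 [ 0.7053 -0.3419  0.012 ]
266 157 [0.7461 0.0644 0.085 ]
328 149 [ 0.7689 -0.1145  0.085 ]
336.5 208 [ 0.5972 -0.1373  0.085 ]
275 217 [0.5726 0.0368 0.085 ]
```

View pics/c0.png

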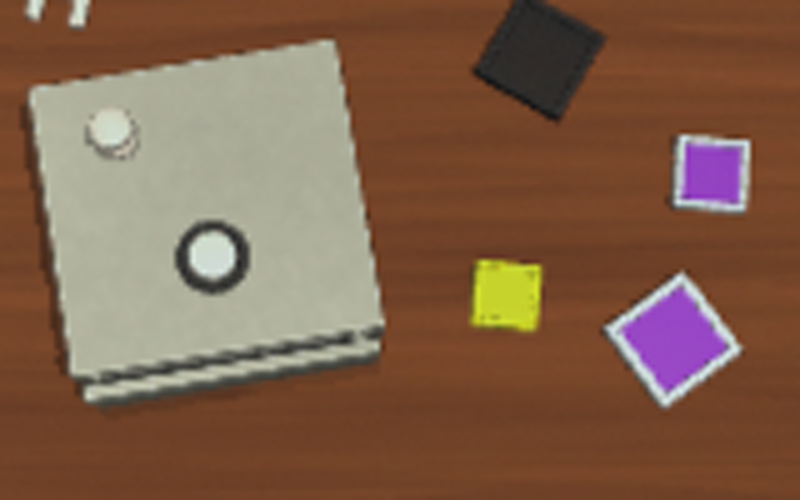

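```bash
cat >> h.py <<'E'
def rel(x,y,z,yaw=None):
    s=env.observe();R=s['tool_rot'];d=np.array([x,y,z])-s['position']
    print('pos',s['position'].round(4),'F',s['ft_force'].round(2),'grip',round(s['grip_width'],4),'t',s['time_s'])
    cy=np.degrees(np.arctan2(R[1,0],R[0,0]))
    print('tool shift cm',(R.T@d*100).round(2),'jaw yaw',cy.round(2),'q6',s['q'][5].round(1))
    if yaw is not None:
        w=(yaw-cy+90)%180-90; print('wz rad (tool)',round(-np.radians(w),4))
E
python3 - <<'E'
from h import *
c=lambda u,v,z:at('top0',260+(u+.5)/5-.5,140+(v+.5)/5-.5,z)
L=c(212,255,.095);print('latch',L.round(4))
P=[c(*p,.012) for p in [(683,272),(742,348),(666,406),(604,330)]]
print('filter',np.mean(P,0).round(4),[np.degrees(np.arctan2(*(P[(i+1)%4]-P[i])[1::-1])).round(1) for i in range(4)],[np.linalg.norm(P[(i+1)%4]-P[i]).round(4) for i in range(4)])
Q=[c(*p,.085) for p in [(30,88),(335,40),(383,325),(70,377)]]
print(np.array(Q).round(4),[np.degrees(np.arctan2(*(Q[(i+1)%4]-Q[i])[1::-1])).round(1) for i in range(4)])
rel(L[0],L[1],.30,8)
E
```

```text
latch [ 0.6462 -0.0399  0.095 ]
filter [ 0.6056 -0.3156  0.012 ] [np.float64(-143.6), np.float64(126.5), np.float64(38.1), np.float64(-54.3)] [np.float64(0.0581), np.float64(0.0587), np.float64(0.059), np.float64(0.0604)]
[[ 0.7455  0.0655  0.085 ]
 [ 0.7731 -0.1104  0.085 ]
 [ 0.6069 -0.1366  0.085 ]
 [ 0.5783  0.0408  0.085 ]] [np.float64(-81.1), np.float64(-171.1), np.float64(99.1), np.float64(8.4)]
pos [0.2136 0.5068 0.4041] F [-0.05 -0.15  0.13] grip 0.0856 t 0.1
tool shift cm [-33.57  61.1   10.44] jaw yaw 67.15 q6 -12.3
wz rad (tool) 1.0324
```

>>> step_arm:
  increments:
    - {"x": -0.8, "y": 1.5, "z": 0, "gripper": 0}
    - {"x": -1.6, "y": 3, "z": 0}
    - {"x": -1.8, "y": 3.3, "z": 0}
    - {"x": -1.8, "y": 3.3, "z": 0}
    - {"x": -1.8, "y": 3.3, "z": 0}
    - {"x": -1.8, "y": 3.3, "z": 0}
    - {"x": -1.8, "y": 3.3, "z": 0.5}
    - {"x": -1.8, "y": 3.3, "z": 0.5}
    - {"x": -1.8, "y": 3.3, "z": 0.5}
    - {"x": -1.8, "y": 3.3, "z": 0.5}
    - {"x": -1.8, "y": 3.3, "z": 0.5}
    - {"x": -1.8, "y": 3.3, "z": 0.5}
    - {"x": -1.8, "y": 3.3, "z": 0.5}
    - {"x": -1.8, "y": 3.3, "z": 0.5}
    - {"x": -1.8, "y": 3.3, "z": 0.5}
    - {"x": -1.8, "y": 3.3, "z": 1}
    - {"x": -1.8, "y": 3.3, "z": 1}
    - {"x": -1.8, "y": 3.3, "z": 1}
    - {"x": -1.2, "y": 2.2, "z": 1}
    - {"x": -0.6, "y": 1, "z": 0.5}

```text
invalid input at $.increments[0]: expected keys x, y, z, wx, wy, wz, gripper
```

Run:
```python
from h import *
rel(.6462,-.0399,.26,81-180+90)
snap('wrist','w1')
```

```text
pos [0.2136 0.5068 0.4041] F [-0.05 -0.15  0.13] grip 0.0856 t 0.1
tool shift cm [-33.56  61.1   14.44] jaw yaw 67.15 q6 -12.3
wz rad (tool) 1.3291
```

View pics/w1.png

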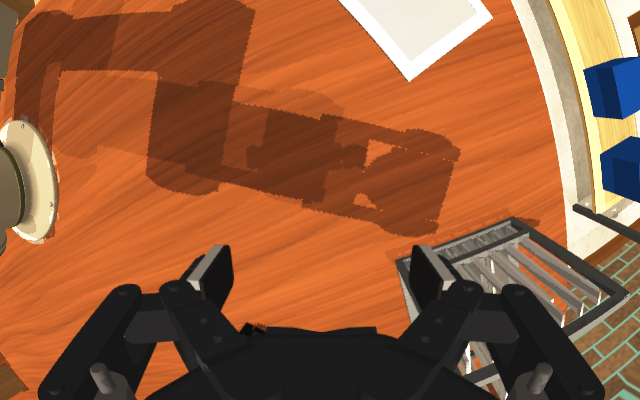

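The move was refused because every row needs all the keys. This wrist picture only shows the table near the start pose. I'll send the move again with full rows.

>>> step_arm:
  increments:
    - {"x": -0.8, "y": 1.5, "z": 0, "wx": 0, "wy": 0, "wz": 0, "gripper": 0}
    - {"x": -1.7, "y": 3.1, "z": 0, "wx": 0, "wy": 0, "wz": 0, "gripper": 0}
    - {"x": -1.8, "y": 3.3, "z": 0, "wx": 0, "wy": 0, "wz": 0, "gripper": 0}
    - {"x": -1.8, "y": 3.3, "z": 0, "wx": 0, "wy": 0, "wz": 0, "gripper": 0}
    - {"x": -1.8, "y": 3.3, "z": 0, "wx": 0, "wy": 0, "wz": 0, "gripper": 0}
    - {"x": -1.8, "y": 3.3, "z": 0.5, "wx": 0, "wy": 0, "wz": 0, "gripper": 0}
    - {"x": -1.8, "y": 3.3, "z": 0.5, "wx": 0, "wy": 0, "wz": 0, "gripper": 0}
    - {"x": -1.8, "y": 3.3, "z": 0.5, "wx": 0, "wy": 0, "wz": 0, "gripper": 0}
    - {"x": -1.8, "y": 3.3, "z": 0.5, "wx": 0, "wy": 0, "wz": 0, "gripper": 0}
    - {"x": -1.8, "y": 3.3, "z": 0.5, "wx": 0, "wy": 0, "wz": 0, "gripper": 0}
    - {"x": -1.8, "y": 3.3, "z": 0.5, "wx": 0, "wy": 0, "wz": 0, "gripper": 0}
    - {"x": -1.8, "y": 3.3, "z": 0.5, "wx": 0, "wy": 0, "wz": 0, "gripper": 0}
    - {"x": -1.8, "y": 3.3, "z": 0.5, "wx": 0, "wy": 0, "wz": 0, "gripper": 0}
    - {"x": -1.8, "y": 3.3, "z": 0.5, "wx": 0, "wy": 0, "wz": 0, "gripper": 0}
    - {"x": -1.8, "y": 3.3, "z": 0.5, "wx": 0, "wy": 0, "wz": 0, "gripper": 0}
    - {"x": -1.8, "y": 3.3, "z": 1, "wx": 0, "wy": 0, "wz": 0, "gripper": 0}
    - {"x": -1.8, "y": 3.3, "z": 1, "wx": 0, "wy": 0, "wz": 0, "gripper": 0}
    - {"x": -1.8, "y": 3.3, "z": 1, "wx": 0, "wy": 0, "wz": 0, "gripper": 0}
    - {"x": -1.2, "y": 2.2, "z": 0.5, "wx": 0, "wy": 0, "wz": 0, "gripper": 0}
    - {"x": -0.8, "y": 1.2, "z": 0, "wx": 0, "wy": 0, "wz": 0, "gripper": 0}

```text
time_s: 2.15
position: [0.6454, -0.0379, 0.3182]
tool_rot: [[0.39, 0.921, -0.002], [0.921, -0.39, 0.0], [-0.0, -0.002, -1.0]]
ft_force: [-0.0, 0.0, 0.6]
grip_width: 0.0004
```

Run:
```python
from h import *
rel(.6462,-.0399,.26)
snap('wrist','w2')
```

```text
pos [ 0.6454 -0.0379  0.3182] F [-0.04  0.02  0.58] grip 0.0004 t 2.15
tool shift cm [-0.15  0.17  5.82] jaw yaw 67.07 q6 -80.9
```

View pics/w2.png

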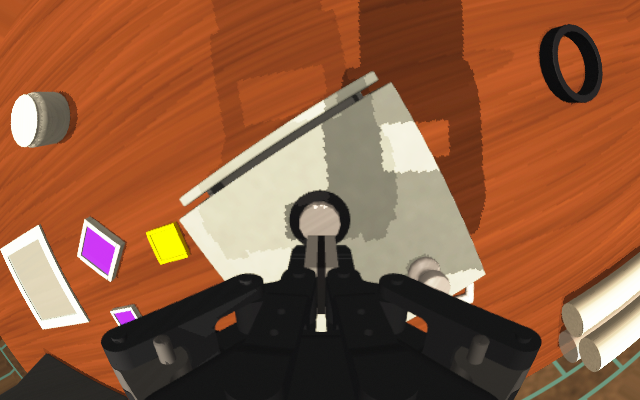

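The latch plate is centred at (319,217), just above the closed tips at (321,240).

Run:
```python
from h import *
print(at('w2',319,216,.095,True).round(4), at('w2',100,250,.012,True).round(4))
```

```text
[ 0.6412 -0.038   0.095 ] [ 0.6067 -0.3081  0.012 ]
```

>>> step_arm:
  increments:
    - {"x": -0.1, "y": 0.1, "z": 1.5, "wx": 0, "wy": 0, "wz": 0, "gripper": 0}
    - {"x": 0, "y": 0.1, "z": 1.5, "wx": 0, "wy": 0, "wz": 0, "gripper": 0}
    - {"x": 0, "y": 0, "z": 1.0, "wx": 0, "wy": 0, "wz": 0, "gripper": 0}
    - {"x": 0, "y": 0, "z": 0.5, "wx": 0, "wy": 0, "wz": 0, "gripper": 0}
    - {"x": 0, "y": 0, "z": 0.3, "wx": 0, "wy": 0, "wz": 0, "gripper": 0}
    - {"x": 0, "y": 0, "z": 0.3, "wx": 0, "wy": 0, "wz": 0, "gripper": 0}
    - {"x": 0, "y": 0, "z": 0.3, "wx": 0, "wy": 0, "wz": 0, "gripper": 0}
    - {"x": 0, "y": 0, "z": 0, "wx": 0, "wy": 0, "wz": 0, "gripper": 0}

```text
time_s: 3.0
position: [0.646, -0.0378, 0.266]
tool_rot: [[0.388, 0.922, 0.001], [0.922, -0.388, -0.0], [0.0, 0.001, -1.0]]
ft_force: [-0.7, -0.5, 0.4]
grip_width: 0.0002
```

>>> step_arm:
  increments:
    - {"x": -0.1, "y": 0.1, "z": 0.2, "wx": 0, "wy": 0, "wz": 0, "gripper": 0}
    - {"x": 0, "y": 0, "z": 0.2, "wx": 0, "wy": 0, "wz": 0, "gripper": 0}
    - {"x": 0, "y": 0, "z": 0.1, "wx": 0, "wy": 0, "wz": 0, "gripper": 0}
    - {"x": 0, "y": 0, "z": 0, "wx": 0, "wy": 0, "wz": 0, "gripper": 0}

```text
time_s: 3.4
position: [0.6467, -0.0392, 0.2609]
tool_rot: [[0.388, 0.921, 0.001], [0.921, -0.388, -0.0], [0.0, 0.001, -1.0]]
ft_force: [0.8, 0.7, 2.9]
grip_width: 0.0003
```

>>> step_arm:
  increments:
    - {"x": 0, "y": 0, "z": 0.1, "wx": 0, "wy": 0, "wz": 0, "gripper": 0}
    - {"x": 0, "y": 0, "z": 0.1, "wx": 0, "wy": 0, "wz": 0, "gripper": 0}
    - {"x": 0, "y": 0, "z": 0, "wx": 0, "wy": 0, "wz": 0, "gripper": 0}

```text
time_s: 3.7
position: [0.6465, -0.0392, 0.2603]
tool_rot: [[0.388, 0.922, 0.002], [0.922, -0.388, -0.001], [0.0, 0.002, -1.0]]
ft_force: [-1.8, 1.6, 11.2]
grip_width: 0.0002
```

>>> step_arm:
  increments:
    - {"x": 0, "y": 0, "z": -1, "wx": 0, "wy": 0, "wz": 0, "gripper": 0}
    - {"x": 0, "y": 0, "z": -2, "wx": 0, "wy": 0, "wz": 0, "gripper": 0}
    - {"x": 0, "y": 0, "z": -3, "wx": 0, "wy": 0, "wz": 0, "gripper": 7.5}
    - {"x": 0, "y": 0, "z": -2, "wx": 0, "wy": 0, "wz": 0, "gripper": 7.5}
    - {"x": 0, "y": 0, "z": 0, "wx": 0, "wy": 0, "wz": 0, "gripper": 7.5}

```text
time_s: 4.2
position: [0.6466, -0.0392, 0.3416]
tool_rot: [[0.388, 0.922, 0.005], [0.922, -0.388, -0.001], [0.001, 0.005, -1.0]]
ft_force: [0.2, -0.2, 0.3]
grip_width: 0.0434
```

Run:
```python
from h import *
a=snap('top','top1')['color']
cv2.imwrite('pics/c1.png',cv2.resize(a[130:270,240:440],None,fx=4,fy=4,interpolation=cv2.INTER_CUBIC))
rel(.6056,-.3145,.25,37)
```

```text
pos [ 0.6464 -0.0391  0.3394] F [-0.01  0.5  -0.12] grip 0.0504 t 4.25
tool shift cm [-26.96   6.92   8.95] jaw yaw 67.15 q6 -81.1
wz rad (tool) 0.5262
```

View pics/c1.png

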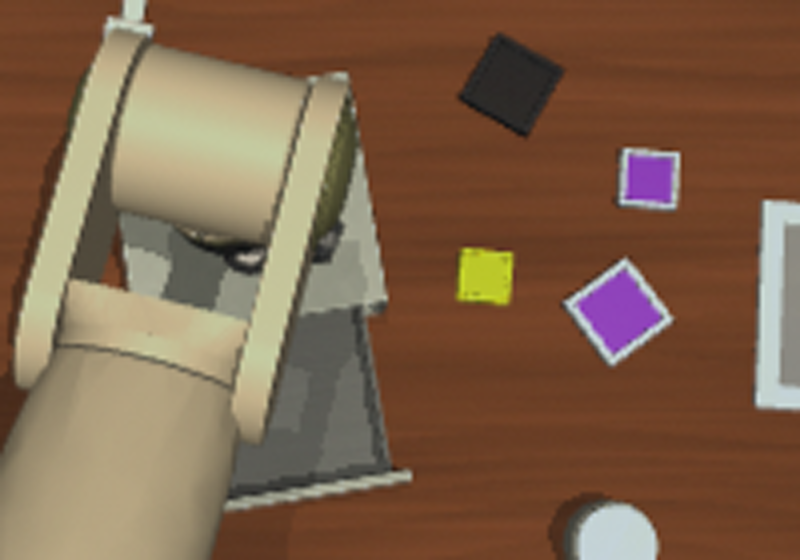

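The drawer has sprung out. Next I move above the filter and turn the jaws.

>>> step_arm:
  increments:
    - {"x": -1.2, "y": 0.3, "z": 0, "wx": 0, "wy": 0, "wz": 0, "gripper": 7.5}
    - {"x": -2.4, "y": 0.6, "z": 0, "wx": 0, "wy": 0, "wz": 0, "gripper": 7.5}
    - {"x": -3.4, "y": 0.9, "z": 0, "wx": 0, "wy": 0, "wz": 0, "gripper": 7.5}
    - {"x": -3.4, "y": 0.9, "z": 0, "wx": 0, "wy": 0, "wz": 0, "gripper": 7.5}
    - {"x": -3.4, "y": 0.9, "z": 0.5, "wx": 0, "wy": 0, "wz": 0, "gripper": 7.5}
    - {"x": -3.4, "y": 0.9, "z": 1, "wx": 0, "wy": 0, "wz": 0, "gripper": 7.5}
    - {"x": -3.4, "y": 0.9, "z": 1, "wx": 0, "wy": 0, "wz": 0, "gripper": 7.5}
    - {"x": -3.4, "y": 0.9, "z": 1.5, "wx": 0, "wy": 0, "wz": 0, "gripper": 7.5}
    - {"x": -2, "y": 0.4, "z": 1.5, "wx": 0, "wy": 0, "wz": 0, "gripper": 7.5}
    - {"x": -1, "y": 0.2, "z": 1.5, "wx": 0, "wy": 0, "wz": 0, "gripper": 7.5}
    - {"x": 0, "y": 0, "z": 0, "wx": 0, "wy": 0, "wz": 0.08, "gripper": 7.5}
    - {"x": 0, "y": 0, "z": 0, "wx": 0, "wy": 0, "wz": 0.12, "gripper": 7.5}
    - {"x": 0, "y": 0, "z": 0, "wx": 0, "wy": 0, "wz": 0.12, "gripper": 7.5}
    - {"x": 0, "y": 0, "z": 0, "wx": 0, "wy": 0, "wz": 0.12, "gripper": 7.5}
    - {"x": 0, "y": 0, "z": 0, "wx": 0, "wy": 0, "wz": 0.086, "gripper": 7.5}
    - {"x": 0, "y": 0, "z": 0, "wx": 0, "wy": 0, "wz": 0, "gripper": 7.5}

```text
time_s: 5.85
position: [0.6054, -0.3138, 0.2677]
tool_rot: [[0.798, 0.602, -0.001], [0.602, -0.798, 0.001], [-0.0, -0.002, -1.0]]
ft_force: [0.3, -0.0, -0.3]
grip_width: 0.0751
```

Run:
```python
from h import *
a=snap('wrist','w3')['color']
cv2.imwrite('pics/c3.png',cv2.resize(a[130:330,200:440],None,fx=3,fy=3,interpolation=cv2.INTER_CUBIC))
rel(.6056,-.3145,.19,37)
```

```text
pos [ 0.6054 -0.3139  0.2679] F [ 0.48  0.07 -0.34] grip 0.0749 t 5.9
tool shift cm [-0.02  0.07  7.79] jaw yaw 37.18 q6 -74.5
wz rad (tool) 0.0031
```

View pics/c3.png

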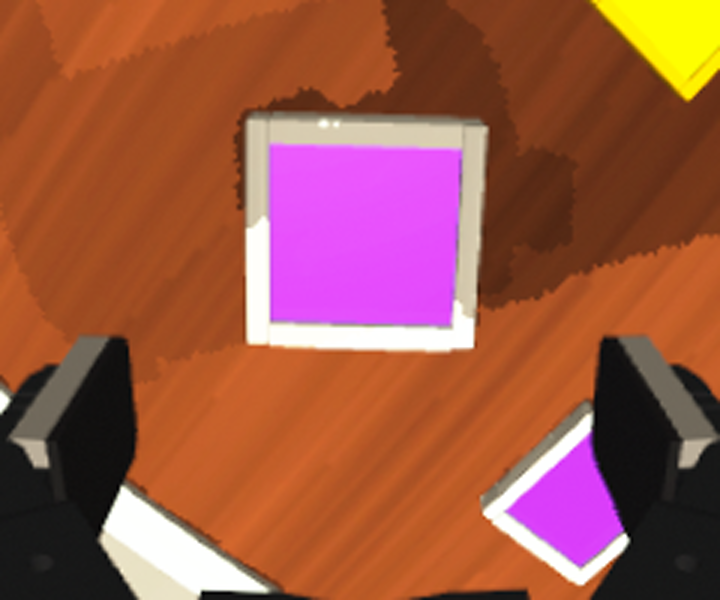

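The filter's top corners are at crop (247,112), (487,125), (474,350) and (247,345). The jaws straddle it.

Run:
```python
from h import *
P=np.array([at('w3',200+u/3,130+v/3,.012,True) for u,v in [(247,112),(485,124),(474,350),(247,345)]])
print(P.round(4),P.mean(0).round(4),[np.degrees(np.arctan2(*(P[(i+1)%4]-P[i])[1::-1])).round(1) for i in range(4)])
m=P.mean(0);rel(m[0],m[1],.19,37)
```

```text
[[ 0.564  -0.307   0.012 ]
 [ 0.6126 -0.2741  0.012 ]
 [ 0.6484 -0.3227  0.012 ]
 [ 0.5996 -0.3577  0.012 ]] [ 0.6062 -0.3154  0.012 ] [np.float64(34.1), np.float64(-53.6), np.float64(-144.4), np.float64(125.1)]
pos [ 0.6054 -0.3139  0.2679] F [ 0.48  0.07 -0.34] grip 0.0749 t 5.9
tool shift cm [-0.02  0.17  7.79] jaw yaw 37.18 q6 -74.5
wz rad (tool) 0.0031
```

>>> step_arm:
  increments:
    - {"x": 0, "y": 0.1, "z": 1, "wx": 0, "wy": 0, "wz": 0.02, "gripper": 7.5}
    - {"x": 0, "y": 0.1, "z": 2, "wx": 0, "wy": 0, "wz": 0, "gripper": 7.5}
    - {"x": 0, "y": 0, "z": 2, "wx": 0, "wy": 0, "wz": 0, "gripper": 7.5}
    - {"x": 0, "y": 0, "z": 1.5, "wx": 0, "wy": 0, "wz": 0, "gripper": 7.5}
    - {"x": 0, "y": 0, "z": 1, "wx": 0, "wy": 0, "wz": 0, "gripper": 7.5}
    - {"x": 0, "y": 0, "z": 0.8, "wx": 0, "wy": 0, "wz": 0, "gripper": 7.5}
    - {"x": 0, "y": 0, "z": 0.6, "wx": 0, "wy": 0, "wz": 0, "gripper": 7.5}
    - {"x": 0, "y": 0, "z": 0.4, "wx": 0, "wy": 0, "wz": 0, "gripper": 7.5}
    - {"x": 0, "y": 0, "z": 0.2, "wx": 0, "wy": 0, "wz": 0, "gripper": 7.5}
    - {"x": 0, "y": 0, "z": 0, "wx": 0, "wy": 0, "wz": 0, "gripper": 7.5}

```text
time_s: 6.9
position: [0.6065, -0.3164, 0.1738]
tool_rot: [[0.81, 0.586, 0.0], [0.586, -0.81, -0.0], [0.0, 0.0, -1.0]]
ft_force: [-0.1, 0.7, 0.2]
grip_width: 0.0748
```

>>> step_arm:
  increments:
    - {"x": 0, "y": 0, "z": 0.2, "wx": 0, "wy": 0, "wz": 0, "gripper": 7.0}
    - {"x": 0, "y": 0, "z": 0, "wx": 0, "wy": 0, "wz": 0, "gripper": 6.6}
    - {"x": 0, "y": 0, "z": 0, "wx": 0, "wy": 0, "wz": 0, "gripper": 5.5}
    - {"x": 0, "y": 0, "z": 0, "wx": 0, "wy": 0, "wz": 0, "gripper": 5}
    - {"x": 0, "y": 0, "z": 0, "wx": 0, "wy": 0, "wz": 0, "gripper": 5}
    - {"x": 0, "y": 0, "z": 0, "wx": 0, "wy": 0, "wz": 0, "gripper": 5}
    - {"x": 0, "y": 0, "z": 0, "wx": 0, "wy": 0, "wz": 0, "gripper": 5}
  newtons: 30

```text
time_s: 7.6
position: [0.6065, -0.3164, 0.1721]
tool_rot: [[0.81, 0.586, 0.0], [0.586, -0.81, -0.0], [0.0, 0.001, -1.0]]
ft_force: [-0.8, -0.5, 3.6]
grip_width: 0.0591
```

>>> step_arm:
  increments:
    - {"x": 0, "y": 0, "z": -0.5, "wx": 0, "wy": 0, "wz": 0, "gripper": 5}
    - {"x": 0, "y": 0, "z": -1, "wx": 0, "wy": 0, "wz": 0, "gripper": 5}
    - {"x": 0, "y": 0, "z": -2, "wx": 0, "wy": 0, "wz": 0, "gripper": 5}
    - {"x": 0, "y": 0, "z": -2.5, "wx": 0, "wy": 0, "wz": 0, "gripper": 5}
    - {"x": 0, "y": 0, "z": -2.5, "wx": 0, "wy": 0, "wz": 0, "gripper": 5}
    - {"x": 0, "y": 0, "z": -2, "wx": 0, "wy": 0, "wz": 0, "gripper": 5}
    - {"x": 0, "y": 0, "z": -1, "wx": 0, "wy": 0, "wz": 0, "gripper": 5}
    - {"x": 0, "y": 0, "z": -0.5, "wx": 0, "wy": 0, "wz": 0, "gripper": 5}
    - {"x": 0, "y": 0, "z": 0, "wx": 0, "wy": 0, "wz": 0, "gripper": 5}

```text
time_s: 8.5
position: [0.6064, -0.3163, 0.2917]
tool_rot: [[0.81, 0.586, -0.0], [0.586, -0.81, 0.0], [-0.0, -0.0, -1.0]]
ft_force: [0.8, -0.3, 0.1]
grip_width: 0.0588
```

Run:
```python
from h import *
rel(.5305,-.0578,.25,98.8)
```

```text
pos [ 0.6064 -0.3163  0.2917] F [ 0.78 -0.28  0.08] grip 0.0588 t 8.5
tool shift cm [  8.99 -25.39   4.18] jaw yaw 35.87 q6 -73.3
wz rad (tool) -1.0983
```

>>> step_arm:
  increments:
    - {"x": 0.3, "y": -0.8, "z": 0, "wx": 0, "wy": 0, "wz": 0, "gripper": 5}
    - {"x": 0.6, "y": -1.7, "z": 0, "wx": 0, "wy": 0, "wz": 0, "gripper": 5}
    - {"x": 0.9, "y": -2.5, "z": 0, "wx": 0, "wy": 0, "wz": 0, "gripper": 5}
    - {"x": 1, "y": -2.8, "z": 0, "wx": 0, "wy": 0, "wz": 0, "gripper": 5}
    - {"x": 1, "y": -2.8, "z": 0, "wx": 0, "wy": 0, "wz": 0, "gripper": 5}
    - {"x": 1, "y": -2.8, "z": 0, "wx": 0, "wy": 0, "wz": 0, "gripper": 5}
    - {"x": 1, "y": -2.8, "z": 0, "wx": 0, "wy": 0, "wz": 0, "gripper": 5}
    - {"x": 1, "y": -2.8, "z": 0, "wx": 0, "wy": 0, "wz": 0, "gripper": 5}
    - {"x": 0.9, "y": -2.5, "z": 0, "wx": 0, "wy": 0, "wz": 0, "gripper": 5}
    - {"x": 0.7, "y": -2, "z": 0, "wx": 0, "wy": 0, "wz": 0, "gripper": 5}
    - {"x": 0.4, "y": -1.2, "z": 0, "wx": 0, "wy": 0, "wz": 0, "gripper": 5}
    - {"x": 0.2, "y": -0.7, "z": 0, "wx": 0, "wy": 0, "wz": 0, "gripper": 5}
    - {"x": 0, "y": 0, "z": 0, "wx": 0, "wy": 0, "wz": 0, "gripper": 5}

```text
time_s: 9.8
position: [0.5304, -0.0574, 0.2915]
tool_rot: [[0.81, 0.586, -0.001], [0.586, -0.81, 0.0], [-0.0, -0.0, -1.0]]
ft_force: [-0.2, -0.9, -1.2]
grip_width: 0.0591
```

>>> step_arm:
  increments:
    - {"x": 0, "y": 0, "z": 0, "wx": 0, "wy": 0, "wz": -0.05, "gripper": 5}
    - {"x": 0, "y": 0, "z": 0, "wx": 0, "wy": 0, "wz": -0.1, "gripper": 5}
    - {"x": 0, "y": 0, "z": 0, "wx": 0, "wy": 0, "wz": -0.12, "gripper": 5}
    - {"x": 0, "y": 0, "z": 0, "wx": 0, "wy": 0, "wz": -0.12, "gripper": 5}
    - {"x": 0, "y": 0, "z": 0, "wx": 0, "wy": 0, "wz": -0.12, "gripper": 5}
    - {"x": 0, "y": 0, "z": 0, "wx": 0, "wy": 0, "wz": -0.12, "gripper": 5}
    - {"x": 0, "y": 0, "z": 0, "wx": 0, "wy": 0, "wz": -0.12, "gripper": 5}
    - {"x": 0, "y": 0, "z": 0, "wx": 0, "wy": 0, "wz": -0.12, "gripper": 5}
    - {"x": 0, "y": 0, "z": 0, "wx": 0, "wy": 0, "wz": -0.12, "gripper": 5}
    - {"x": 0, "y": 0, "z": 0, "wx": 0, "wy": 0, "wz": -0.08, "gripper": 5}
    - {"x": 0, "y": 0, "z": 0, "wx": 0, "wy": 0, "wz": -0.03, "gripper": 5}
    - {"x": 0, "y": 0, "z": 0, "wx": 0, "wy": 0, "wz": 0, "gripper": 5}

```text
time_s: 11.0
position: [0.5307, -0.0584, 0.2916]
tool_rot: [[-0.153, 0.988, -0.0], [0.988, 0.153, -0.0], [-0.0, -0.0, -1.0]]
ft_force: [0.7, -0.7, -1.2]
grip_width: 0.0588
```

Run:
```python
from h import *
a=snap('wrist','w4')['color']
rel(.5305,-.0578,.192,98.8)
```

```text
pos [ 0.5307 -0.0583  0.2916] F [-0.81 -0.18 -0.97] grip 0.0591 t 11.05
tool shift cm [ 0.05 -0.01  9.96] jaw yaw 98.77 q6 -117.7
wz rad (tool) -0.0006
```

View pics/w4.png

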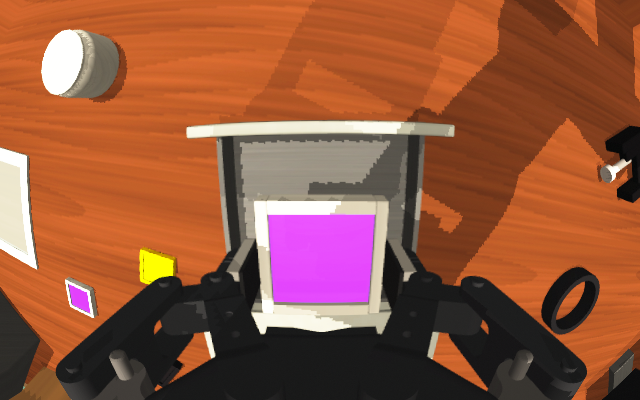

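The filter is held level and centred between the drawer walls. The drawer's front panel top edge runs from (188,131) to (454,129), and I use it to check the bed position.

Run:
```python
from h import *
c=np.array([.5305,-.0578]);a=np.radians(8.8);X=np.array([np.cos(a),np.sin(a)]);Y=np.array([-X[1],X[0]])
for u,v in [(188,128),(320,122),(454,125),(320,134)]:
    p=at('w4',u,v,.074,True)[:2]-c; print(u,v,(p@X).round(4),(p@Y).round(4))
```

```text
188 128 -0.0631 -0.0852
320 122 -0.0639 -0.0013
454 125 -0.0651 0.0837
320 134 -0.0567 -0.0013
```

The panel is within 2 mm of where I expected it. Lowering now.

>>> step_arm:
  increments:
    - {"x": 0, "y": 0, "z": 0.5, "wx": 0, "wy": 0, "wz": 0, "gripper": 5}
    - {"x": 0, "y": 0, "z": 1, "wx": 0, "wy": 0, "wz": 0, "gripper": 5}
    - {"x": 0, "y": 0, "z": 1.5, "wx": 0, "wy": 0, "wz": 0, "gripper": 5}
    - {"x": 0, "y": 0, "z": 1.5, "wx": 0, "wy": 0, "wz": 0, "gripper": 5}
    - {"x": 0, "y": 0, "z": 1.5, "wx": 0, "wy": 0, "wz": 0, "gripper": 5}
    - {"x": 0, "y": 0, "z": 1.5, "wx": 0, "wy": 0, "wz": 0, "gripper": 5}
    - {"x": 0, "y": 0, "z": 1, "wx": 0, "wy": 0, "wz": 0, "gripper": 5}
    - {"x": 0, "y": 0, "z": 0.6, "wx": 0, "wy": 0, "wz": 0, "gripper": 5}
    - {"x": 0, "y": 0, "z": 0.4, "wx": 0, "wy": 0, "wz": 0, "gripper": 5}
    - {"x": 0, "y": 0, "z": 0.3, "wx": 0, "wy": 0, "wz": 0, "gripper": 5}
    - {"x": 0, "y": 0, "z": 0, "wx": 0, "wy": 0, "wz": 0, "gripper": 5}

```text
time_s: 12.15
position: [0.5306, -0.0578, 0.1937]
tool_rot: [[-0.155, 0.988, 0.0], [0.988, 0.155, -0.0], [-0.0, 0.0, -1.0]]
ft_force: [0.0, -0.9, -0.9]
grip_width: 0.059
```

>>> step_arm:
  increments:
    - {"x": 0, "y": 0, "z": 0.1, "wx": 0, "wy": 0, "wz": 0, "gripper": 5}
    - {"x": 0, "y": 0, "z": 0.1, "wx": 0, "wy": 0, "wz": 0, "gripper": 5}
    - {"x": 0, "y": 0, "z": 0, "wx": 0, "wy": 0, "wz": 0, "gripper": 5}

```text
time_s: 12.45
position: [0.5306, -0.0578, 0.1918]
tool_rot: [[-0.155, 0.988, 0.0], [0.988, 0.155, -0.0], [-0.0, 0.0, -1.0]]
ft_force: [0.0, -0.4, -2.0]
grip_width: 0.0588
```

>>> step_arm:
  increments:
    - {"x": 0, "y": 0, "z": 0.1, "wx": 0, "wy": 0, "wz": 0, "gripper": 5}
    - {"x": 0, "y": 0, "z": 0.1, "wx": 0, "wy": 0, "wz": 0, "gripper": 5}
    - {"x": 0, "y": 0, "z": 0, "wx": 0, "wy": 0, "wz": 0, "gripper": 5}

```text
time_s: 12.75
position: [0.5306, -0.0578, 0.1901]
tool_rot: [[-0.155, 0.988, 0.001], [0.988, 0.155, -0.0], [-0.0, 0.0, -1.0]]
ft_force: [-0.7, -1.0, 2.9]
grip_width: 0.0588
```

Contact at about 3 N. Opening the fingers now, then lifting.

>>> step_arm:
  increments:
    - {"x": 0, "y": 0, "z": 0, "wx": 0, "wy": 0, "wz": 0, "gripper": 6.2}
    - {"x": 0, "y": 0, "z": 0, "wx": 0, "wy": 0, "wz": 0, "gripper": 6.6}
    - {"x": 0, "y": 0, "z": 0, "wx": 0, "wy": 0, "wz": 0, "gripper": 7}
    - {"x": 0, "y": 0, "z": 0, "wx": 0, "wy": 0, "wz": 0, "gripper": 7}
    - {"x": 0, "y": 0, "z": 0, "wx": 0, "wy": 0, "wz": 0, "gripper": 7}
    - {"x": 0, "y": 0, "z": -0.3, "wx": 0, "wy": 0, "wz": 0, "gripper": 7}
    - {"x": 0, "y": 0, "z": -0.5, "wx": 0, "wy": 0, "wz": 0, "gripper": 7}
    - {"x": 0, "y": 0, "z": -1, "wx": 0, "wy": 0, "wz": 0, "gripper": 7}
    - {"x": 0, "y": 0, "z": -2, "wx": 0, "wy": 0, "wz": 0, "gripper": 7}
    - {"x": 0, "y": 0, "z": -2, "wx": 0, "wy": 0, "wz": 0, "gripper": 7}
    - {"x": 0, "y": 0, "z": -2, "wx": 0, "wy": 0, "wz": 0, "gripper": 7}
    - {"x": 0, "y": 0, "z": -1, "wx": 0, "wy": 0, "wz": 0, "gripper": 7}
    - {"x": 0, "y": 0, "z": 0, "wx": 0, "wy": 0, "wz": 0, "gripper": 7}

```text
time_s: 14.05
position: [0.5306, -0.0578, 0.2792]
tool_rot: [[-0.155, 0.988, 0.003], [0.988, 0.155, -0.001], [-0.001, 0.003, -1.0]]
ft_force: [0.0, -0.2, -0.4]
grip_width: 0.07
```

Run:
```python
from h import *
a=snap('wrist','w5')['color']
c=np.array([.5305,-.0578]);t=np.radians(8.8);X=np.array([np.cos(t),np.sin(t)])
p=c-X*(.065+.045);rel(p[0],p[1],.22,98.8)
```

```text
pos [ 0.5305 -0.0577  0.2781] F [-0.18  0.1  -0.73] grip 0.0699 t 14.1
tool shift cm [ 1.0e-02 -1.1e+01  5.8e+00] jaw yaw 98.89 q6 -117.8
wz rad (tool) 0.0016
```

View pics/w5.png

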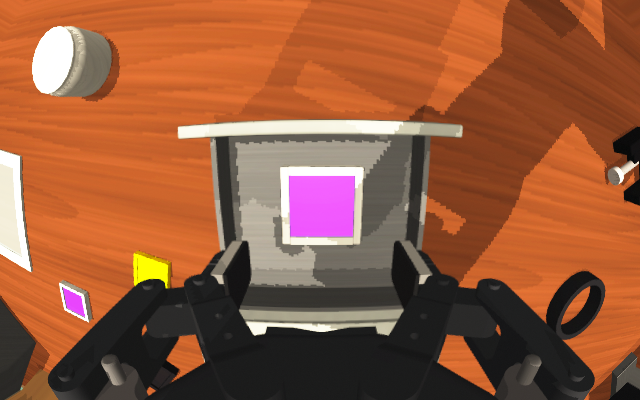

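The filter lies flat in the drawer, at pixel (321,205), released and clear. Next I go in front of the panel with the fingers shut.

>>> step_arm:
  increments:
    - {"x": 0, "y": -1, "z": 0, "wx": 0, "wy": 0, "wz": 0, "gripper": 7}
    - {"x": 0, "y": -2, "z": 0, "wx": 0, "wy": 0, "wz": 0, "gripper": 7}
    - {"x": 0, "y": -2.5, "z": 0, "wx": 0, "wy": 0, "wz": 0, "gripper": 7}
    - {"x": 0, "y": -2.5, "z": 0, "wx": 0, "wy": 0, "wz": 0, "gripper": 0}
    - {"x": 0, "y": -2, "z": 0, "wx": 0, "wy": 0, "wz": 0, "gripper": 0}
    - {"x": 0, "y": -1, "z": 0, "wx": 0, "wy": 0, "wz": 0, "gripper": 0}
    - {"x": 0, "y": -0.5, "z": 0, "wx": 0, "wy": 0, "wz": 0, "gripper": 0}
    - {"x": 0, "y": 0, "z": 1, "wx": 0, "wy": 0, "wz": 0, "gripper": 0}
    - {"x": 0, "y": 0, "z": 1.5, "wx": 0, "wy": 0, "wz": 0, "gripper": 0}
    - {"x": 0, "y": 0, "z": 1.5, "wx": 0, "wy": 0, "wz": 0, "gripper": 0}
    - {"x": 0, "y": 0, "z": 1.2, "wx": 0, "wy": 0, "wz": 0, "gripper": 0}
    - {"x": 0, "y": 0, "z": 0.7, "wx": 0, "wy": 0, "wz": 0, "gripper": 0}
    - {"x": 0, "y": 0, "z": 0, "wx": 0, "wy": 0, "wz": 0, "gripper": 0}

```text
time_s: 15.4
position: [0.4171, -0.0756, 0.218]
tool_rot: [[-0.155, 0.988, -0.001], [0.988, 0.155, 0.001], [0.001, -0.001, -1.0]]
ft_force: [0.6, -0.1, -0.6]
grip_width: -0.0002
```

>>> step_arm:
  increments:
    - {"x": 0, "y": 0.5, "z": 0, "wx": 0, "wy": 0, "wz": 0, "gripper": 0}
    - {"x": 0, "y": 0.7, "z": 0, "wx": 0, "wy": 0, "wz": 0, "gripper": 0}
    - {"x": 0, "y": 0.7, "z": 0, "wx": 0, "wy": 0, "wz": 0, "gripper": 0}
    - {"x": 0, "y": 0.5, "z": 0, "wx": 0, "wy": 0, "wz": 0, "gripper": 0}
    - {"x": 0, "y": 0.4, "z": 0, "wx": 0, "wy": 0, "wz": 0, "gripper": 0}
    - {"x": 0, "y": 0.4, "z": 0, "wx": 0, "wy": 0, "wz": 0, "gripper": 0}
    - {"x": 0, "y": 0.4, "z": 0, "wx": 0, "wy": 0, "wz": 0, "gripper": 0}
    - {"x": 0, "y": 0.4, "z": 0, "wx": 0, "wy": 0, "wz": 0, "gripper": 0}

```text
time_s: 16.2
position: [0.4567, -0.0693, 0.2187]
tool_rot: [[-0.155, 0.988, -0.0], [0.988, 0.155, 0.0], [0.0, -0.0, -1.0]]
ft_force: [-2.4, -0.3, 1.3]
grip_width: -0.0001
```

>>> step_arm:
  increments:
    - {"x": 0, "y": 0.4, "z": 0, "wx": 0, "wy": 0, "wz": 0, "gripper": 0}
    - {"x": 0, "y": 0.45, "z": 0, "wx": 0, "wy": 0, "wz": 0, "gripper": 0}
    - {"x": 0, "y": 0.5, "z": 0, "wx": 0, "wy": 0, "wz": 0, "gripper": 0}
    - {"x": 0, "y": 0.5, "z": 0, "wx": 0, "wy": 0, "wz": 0, "gripper": 0}
    - {"x": 0, "y": 0.5, "z": 0, "wx": 0, "wy": 0, "wz": 0, "gripper": 0}
    - {"x": 0, "y": 0.5, "z": 0, "wx": 0, "wy": 0, "wz": 0, "gripper": 0}
    - {"x": 0, "y": 0.5, "z": 0, "wx": 0, "wy": 0, "wz": 0, "gripper": 0}
    - {"x": 0, "y": 0.5, "z": 0, "wx": 0, "wy": 0, "wz": 0, "gripper": 0}
    - {"x": 0, "y": 0.5, "z": 0, "wx": 0, "wy": 0, "wz": 0, "gripper": 0}
    - {"x": 0, "y": 0.5, "z": 0, "wx": 0, "wy": 0, "wz": 0, "gripper": 0}
    - {"x": 0, "y": 0.5, "z": 0, "wx": 0, "wy": 0, "wz": 0, "gripper": 0}
    - {"x": 0, "y": 0.5, "z": 0, "wx": 0, "wy": 0, "wz": 0, "gripper": 0}
    - {"x": 0, "y": 0.5, "z": 0, "wx": 0, "wy": 0, "wz": 0, "gripper": 0}
    - {"x": 0, "y": 0.5, "z": 0, "wx": 0, "wy": 0, "wz": 0, "gripper": 0}
    - {"x": 0, "y": 0.5, "z": 0, "wx": 0, "wy": 0, "wz": 0, "gripper": 0}
    - {"x": 0, "y": 0.5, "z": 0, "wx": 0, "wy": 0, "wz": 0, "gripper": 0}
    - {"x": 0, "y": 0.5, "z": 0, "wx": 0, "wy": 0, "wz": 0, "gripper": 0}
    - {"x": 0, "y": 0.5, "z": 0, "wx": 0, "wy": 0, "wz": 0, "gripper": 0}
    - {"x": 0, "y": 0.4, "z": 0, "wx": 0, "wy": 0, "wz": 0, "gripper": 0}
    - {"x": 0, "y": 0.3, "z": 0, "wx": 0, "wy": 0, "wz": 0, "gripper": 0}

```text
time_s: 18.2
position: [0.5511, -0.0546, 0.2187]
tool_rot: [[-0.155, 0.988, -0.0], [0.988, 0.155, 0.0], [0.0, -0.0, -1.0]]
ft_force: [-5.4, 1.9, 0.2]
grip_width: 0.0002
```

>>> step_arm:
  increments:
    - {"x": 0, "y": 0.3, "z": 0, "wx": 0, "wy": 0, "wz": 0, "gripper": 0}
    - {"x": 0, "y": 0.3, "z": 0, "wx": 0, "wy": 0, "wz": 0, "gripper": 0}
    - {"x": 0, "y": 0.3, "z": 0, "wx": 0, "wy": 0, "wz": 0, "gripper": 0}
    - {"x": 0, "y": 0.3, "z": 0, "wx": 0, "wy": 0, "wz": 0, "gripper": 0}
    - {"x": 0, "y": 0.2, "z": 0, "wx": 0, "wy": 0, "wz": 0, "gripper": 0}
    - {"x": 0, "y": 0, "z": 0, "wx": 0, "wy": 0, "wz": 0, "gripper": 0}

```text
time_s: 18.8
position: [0.5648, -0.0524, 0.2187]
tool_rot: [[-0.155, 0.988, -0.0], [0.988, 0.155, 0.0], [0.0, -0.0, -1.0]]
ft_force: [-5.5, 1.9, -0.1]
grip_width: 0.0003
```

>>> step_arm:
  increments:
    - {"x": 0, "y": 0.2, "z": 0, "wx": 0, "wy": 0, "wz": 0, "gripper": 0}
    - {"x": 0, "y": 0.2, "z": 0, "wx": 0, "wy": 0, "wz": 0, "gripper": 0}
    - {"x": 0, "y": 0.2, "z": 0, "wx": 0, "wy": 0, "wz": 0, "gripper": 0}
    - {"x": 0, "y": 0, "z": 0, "wx": 0, "wy": 0, "wz": 0, "gripper": 0}

```text
time_s: 19.2
position: [0.5708, -0.0515, 0.2187]
tool_rot: [[-0.155, 0.988, 0.0], [0.988, 0.155, -0.0], [-0.0, 0.0, -1.0]]
ft_force: [-3.2, 2.6, 0.8]
grip_width: -0.0001
```

>>> step_arm:
  increments:
    - {"x": 0, "y": 0.1, "z": 0, "wx": 0, "wy": 0, "wz": 0, "gripper": 0}
    - {"x": 0, "y": 0.1, "z": 0, "wx": 0, "wy": 0, "wz": 0, "gripper": 0}
    - {"x": 0, "y": 0, "z": 0, "wx": 0, "wy": 0, "wz": 0, "gripper": 0}

```text
time_s: 19.5
position: [0.5727, -0.0513, 0.2187]
tool_rot: [[-0.154, 0.988, 0.0], [0.988, 0.154, -0.0], [-0.0, 0.0, -1.0]]
ft_force: [-3.0, 1.5, -0.2]
grip_width: -0.0002
```

>>> step_arm:
  increments:
    - {"x": 0, "y": 0.1, "z": 0, "wx": 0, "wy": 0, "wz": 0, "gripper": 0}
    - {"x": 0, "y": 0.1, "z": 0, "wx": 0, "wy": 0, "wz": 0, "gripper": 0}
    - {"x": 0, "y": 0, "z": 0, "wx": 0, "wy": 0, "wz": 0, "gripper": 0}

```text
time_s: 19.8
position: [0.5741, -0.051, 0.2187]
tool_rot: [[-0.155, 0.988, -0.002], [0.988, 0.155, -0.0], [0.0, -0.002, -1.0]]
ft_force: [-8.4, 0.4, 2.2]
grip_width: -0.0001
```

The force rises and the arm stalls, so this is the rear stop. One small extra push, then I back off.

>>> step_arm:
  increments:
    - {"x": 0, "y": 0.1, "z": 0, "wx": 0, "wy": 0, "wz": 0, "gripper": 0}
    - {"x": 0, "y": 0, "z": 0, "wx": 0, "wy": 0, "wz": 0, "gripper": 0}
    - {"x": 0, "y": -0.2, "z": 0, "wx": 0, "wy": 0, "wz": 0, "gripper": 0}
    - {"x": 0, "y": -0.3, "z": 0, "wx": 0, "wy": 0, "wz": 0, "gripper": 0}
    - {"x": 0, "y": -0.5, "z": 0, "wx": 0, "wy": 0, "wz": 0, "gripper": 0}
    - {"x": 0, "y": -1, "z": 0, "wx": 0, "wy": 0, "wz": 0, "gripper": 0}
    - {"x": 0, "y": -2, "z": 0, "wx": 0, "wy": 0, "wz": 0, "gripper": 0}
    - {"x": 0, "y": -3, "z": 0, "wx": 0, "wy": 0, "wz": 0, "gripper": 0}
    - {"x": 0, "y": -3, "z": -2, "wx": 0, "wy": 0, "wz": 0, "gripper": 0}
    - {"x": 0, "y": -2, "z": -3, "wx": 0, "wy": 0, "wz": 0, "gripper": 0}
    - {"x": 0, "y": -1, "z": -3, "wx": 0, "wy": 0, "wz": 0, "gripper": 0}
    - {"x": 0, "y": 0, "z": -1, "wx": 0, "wy": 0, "wz": 0, "gripper": 0}
    - {"x": 0, "y": 0, "z": 0, "wx": 0, "wy": 0, "wz": 0, "gripper": 0}

```text
time_s: 21.1
position: [0.4472, -0.071, 0.3099]
tool_rot: [[-0.154, 0.988, 0.004], [0.988, 0.154, -0.002], [-0.002, 0.004, -1.0]]
ft_force: [0.2, 0.0, 0.3]
grip_width: 0.0
```

Run:
```python
from h import *
s=snap('side','side6')['color'][150:290,200:400]
o=cv2.imread('pics/side0.png')[150:290,200:400]
cv2.imwrite('pics/c6.png',np.hstack([cv2.resize(i,None,fx=2,fy=2,interpolation=cv2.INTER_CUBIC) for i in (o,s)]))
```

```text
(no output)
```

View pics/c6.png

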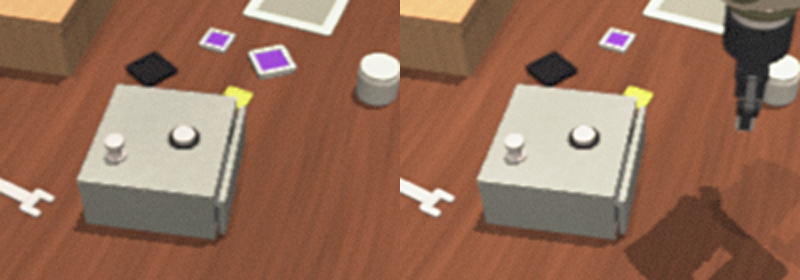

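Before (left) and after (right), the drawer is shut as at the start, the latch is up and the bystanders are in place. Handing in.

```bash
python3 -c "
from rig import env
print(env.close_job(), env.observe()['time_s'])"
```

```text
the job is handed in; nothing more can be done
the job is handed in; nothing more can be done
```

The job is handed in. I pressed the latch and the drawer sprang out. I then gripped the large violet filter and set it down in the drawer at about 3 N of contact. Last, I pushed the drawer to its rear stop and let go.

**Checks passed:**
- The wrist picture after release showed the filter lying flat near the middle of the drawer floor, with the fingers clear of it.
- The final side picture showed the drawer shut as at the start and staying closed after I backed off. The latch plate was up, and the knob, tin and gel frame looked unmoved.
- The wrist force was near zero with the arm clear, at about 21 s of the 72 s allowed.

**Not fully confirmed:**
- I could not see the filter once the drawer was shut, so its final pose is inferred from the slow push.
- The last picture did not include the tape or the clamp, but the arm never went near them.
- The sampled push force peaked at about 8.4 N, right at the stop. On the way I read only 3 to 5.5 N, below the 8 to 10 N expected over the catch, probably because I took few readings.

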